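Unpack sample jars into a shelf row and shut the carton

TASK

Unpack the sample jars from the open carton and stand them upright on the low bench shelf in one neat side-by-side row along the dark strip, with no wide gaps between neighbours. Then fold the empty carton shut: first both short flaps, and only then the two long flaps over them. Leave the beaker, the white bottle and the small pot where they are.

Things in the scene. Friction and masses are not known exactly. Their poses are not given: they have to be found in the camera images.
- jar1: amber glass sample jar with white cap, plain upright cylinder 62 mm in diameter and 66 mm high (cap: top 22 mm), heavy base, 180 g; origin: centre of its underside, z up its axis. Between 2 and 4 jars are present at a start, standing anywhere in the carton. It can be gripped round the cap from above, clear of the carton rim.
- jar2: amber glass sample jar with white cap, plain upright cylinder 62 mm in diameter and 66 mm high (cap: top 22 mm), heavy base, 180 g; origin: centre of its underside, z up its axis. Between 2 and 4 jars are present at a start, standing anywhere in the carton. It can be gripped round the cap from above, clear of the carton rim.
- jar3: amber glass sample jar with white cap, plain upright cylinder 62 mm in diameter and 66 mm high (cap: top 22 mm), heavy base, 180 g; origin: centre of its underside, z up its axis. Between 2 and 4 jars are present at a start, standing anywhere in the carton. It can be gripped round the cap from above, clear of the carton rim.
- jar4: amber glass sample jar with white cap, plain upright cylinder 62 mm in diameter and 66 mm high (cap: top 22 mm), heavy base, 180 g; origin: centre of its underside, z up its axis. Between 2 and 4 jars are present at a start, standing anywhere in the carton. It can be gripped round the cap from above, clear of the carton rim.
- carton: open cardboard carton, fixed to the bench; outside 190 (x) by 210 (y) by 35 mm high, walls and floor 5 mm. Origin: centre of its underside on the bench, z up. The long flaps hang on its -x and +x sides, the short flaps on its +y and -y sides. It can stand on either side of the robot, turned by up to 0.3 rad.
- flap_left (a joint): short carton flap on the +y side, hinged on the rim: 0 = folded flat shut over the box, 1.57 = upright, 2.7 = leaning far outward (stop). It is 4 mm thick, reaches 70 mm from its hinge line, and stays at whatever angle it is left (about 0.5 N at its edge moves it). Hinge line in the carton frame: y = +103 mm, z = 37 mm, flap 178 mm wide along x.
- flap_right (a joint): short carton flap on the -y side, hinged on the rim: 0 = folded flat shut over the box, 1.57 = upright, 2.7 = leaning far outward (stop). It is 4 mm thick, reaches 70 mm from its hinge line, and stays at whatever angle it is left (about 0.5 N at its edge moves it). Hinge line in the carton frame: y = -103 mm, z = 37 mm, flap 178 mm wide along x.
- flap_near (a joint): long carton flap on the -x side, hinged on the rim: 0 = folded flat shut over the box, 1.57 = upright, 2.7 = leaning far outward (stop). It is 4 mm thick, reaches 88 mm from its hinge line, and stays at whatever angle it is left (about 0.5 N at its edge moves it). Hinge line in the carton frame: x = -93 mm, z = 42 mm, flap 204 mm wide along y.
- flap_far (a joint): long carton flap on the +x side, hinged on the rim: 0 = folded flat shut over the box, 1.57 = upright, 2.7 = leaning far outward (stop). It is 4 mm thick, reaches 88 mm from its hinge line, and stays at whatever angle it is left (about 0.5 N at its edge moves it). Hinge line in the carton frame: x = +93 mm, z = 42 mm, flap 204 mm wide along y.
- flap_left_edge (a point): middle of the free edge of that flap
- flap_right_edge (a point): middle of the free edge of that flap
- flap_near_edge (a point): middle of the free edge of that flap
- flap_far_edge (a point): middle of the free edge of that flap
- row (a point): middle of the dark strip on the fixed wooden bench shelf, at the board top (60 mm above the bench); y runs along the strip (the row), x across the shelf, z up. The board is plain and open all round, 160 (x) by 330 mm (y). The strip is flush, 62 mm wide and 320 mm long.
- beaker: bystander: glass beaker, 68 mm across, 85 mm high; origin at its underside
- flask: bystander: white plastic bottle, 66 mm across, 150 mm high; origin at its underside
- pot: bystander: small white pot with black lid, 60 mm across, 50 mm high; origin at its underside

How it is judged:
On the way, in this order (a step that is already met when the one before it is completed fails the run):
1. every jar stands upright and released in one row along the dark strip of the shelf, its centre within 12 mm of the strip's centre line and each at most 20 mm from its neighbour (x of jar1 in the frame of row between -0.012 and 0.012 m and y of jar1 in the frame of row between -0.125 and 0.125 m and z of jar1 in the frame of row between -0.008 and 0.008 m and angle between each of jar1, jar2, jar3, jar4's own z axis and vertical below 0.12 rad and linear speed of each of jar1, jar2, jar3, jar4 below 0.03 m/s and (horizontal distance between jar1 and jar2 below 0.082 m or horizontal distance between jar1 and jar3 below 0.082 m or horizontal distance between jar1 and jar4 below 0.082 m) and x of jar2 in the frame of row between -0.012 and 0.012 m and y of jar2 in the frame of row between -0.125 and 0.125 m and z of jar2 in the frame of row between -0.008 and 0.008 m and (horizontal distance between jar2 and jar1 below 0.082 m or horizontal distance between jar2 and jar3 below 0.082 m or horizontal distance between jar2 and jar4 below 0.082 m) and x of jar3 in the frame of row between -0.012 and 0.012 m and y of jar3 in the frame of row between -0.125 and 0.125 m and z of jar3 in the frame of row between -0.008 and 0.008 m and (horizontal distance between jar3 and jar1 below 0.082 m or horizontal distance between jar3 and jar2 below 0.082 m or horizontal distance between jar3 and jar4 below 0.082 m) and x of jar4 in the frame of row between -0.012 and 0.012 m and y of jar4 in the frame of row between -0.125 and 0.125 m and z of jar4 in the frame of row between -0.008 and 0.008 m and (horizontal distance between jar4 and jar1 below 0.082 m or horizontal distance between jar4 and jar2 below 0.082 m or horizontal distance between jar4 and jar3 below 0.082 m) and (horizontal distance between any of jar1, jar2 and jar3 below 0.082 m or horizontal distance between any of jar1, jar2 and jar4 below 0.082 m) and (horizontal distance between any of jar1, jar3 and jar2 below 0.082 m or horizontal distance between any of jar1, jar3 and jar4 below 0.082 m) and (horizontal distance between any of jar1, jar4 and jar2 below 0.082 m or horizontal distance between any of jar1, jar4 and jar3 below 0.082 m) and contact force between each of jar1, jar2, jar3, jar4 and the fingers below 0.1 N), for 0.2 s.
2. both short flaps are folded shut (within 0.12 rad of flat) while both long flaps are still open (more than 1 rad) (value of joint each of flap_left, flap_right below 0.12 rad and value of joint each of flap_near, flap_far above 1 rad), for 0.2 s.
3. both long flaps are folded shut over the short ones (all four within 0.12 rad of flat) (value of joint each of flap_left, flap_right, flap_near, flap_far below 0.12 rad), for 0.2 s.
At the end, for the whole second after the job is handed in: Every jar stands upright, released and at rest on the shelf in one unbroken row: centres within 12 mm of the strip's centre line and 125 mm of its middle, gaps between neighbours at most 20 mm. All four flaps are within 0.12 rad of flat. A jar knocked out of the row later is put back (all of step 1 and all of step 3); the robot touches nothing.
It fails at once if the beaker is moved more than 30 mm or tipped (distance of beaker from where it was at the start of the episode above 0.03 m or angle between beaker's own z axis and vertical above 0.3 rad).
It fails at once if the white bottle is moved more than 30 mm or tipped (distance of flask from where it was at the start of the episode above 0.03 m or angle between flask's own z axis and vertical above 0.3 rad).
It fails at once if the small pot is moved more than 30 mm or tipped (distance of pot from where it was at the start of the episode above 0.03 m or angle between pot's own z axis and vertical above 0.3 rad).
Of jar1, jar2, jar3, jar4 only 2 to 4 are there at a start; the rules pass over those that are not, and their reading is None.
At some moment in a run one of jar1, jar2, jar3, jar4 may be knocked a few centimetres aside while the robot is not near it.
It also fails if it takes over 210 s, if anything falls off the work surface, if the arm or the gripper's body presses on something with over 40 N, if the wrist force passes 120 N, or if a joint passes its speed limit or range.

ROBOT

A 6-joint arm with a two-finger parallel gripper is mounted at the origin on the work surface. World frame = base frame: x ahead of the robot, y to its left, z up, the work surface at z = 0. Lengths are in m, angles in rad, forces in N, time in s.
With the tool pointing down it reaches from about 0.3 to 0.85 m from the base axis. Payload 4.2 kg.
Tool frame: the origin (TCP) lies on the centre line of the jaws, within the pads' length; the fingertips stand 25 mm ahead of it and the grasp point (between the pads) lies 6 mm ahead of it (manip.tcp_to_tips is the distance from the TCP to the fingertips, in m); z points along the fingers, y is the line along which they close (so a half turn about z gives the same grasp; the last joint's range is limited). The gripper opens to 91 mm and grips with 3 to 60 N. Pads are 32 mm wide; open, the fingers measure 118 mm over their backs; the gripper's body (76 mm by 178 mm) begins 60 mm behind the grasp point.
Start: joints at [-1.362, 0.32, 1.565, -0, 1.257, -0.02], TCP at [0.13, -0.56, 0.239] pointing down, gripper open.
Joint ranges: [-3.11, 3.11], [-0.84, 2.01], [0.21, 2.61], [-1.34, 4.49], [0.05, 2.63], [-2.56, 2.56]. Speed limits (rad/s): [2.57, 2.57, 3.14, 3.14, 3.14, 3.14].

INTERFACE

Orientations are given as a unit quaternion [x, y, z, w].
In Python, from bench import manip, viewer gives the robot as it stands.
- The arm moves only by the tool servo_tool, never from a script. Its argument "targets" is a list of rows, each a list of 5 numbers: the closure, from 0 (fully open) to 1 (shut), then the shift along the tool's x, y, z in mm, then the turn about the tool's z in rad. A call has 1 to 12 rows; each row is the pose to reach, as a shift and turn from the pose commanded when the call began, along the tool's axes at that moment; what a row does not reach only later rows make up. A row lasts 1/8 s, in which the tool goes at most 62.5 mm and 10.7 degrees, less where a joint would pass 70% of its speed; a pose out of reach is approached as far as the arm can. A call with a gripper value outside its range is refused whole. The fingers move at their own pace and stop on an object; "newtons" is the grip in N (left out, the last holds). Time passes only in rows, so rows that repeat a pose let the fingers close. It gives the time, the measured TCP pose, the force, the opening and the grip force at its end, in the units of the state.
- manip.observe(): the state, without advancing time (a new reading comes with each control period).
- viewer.get_image(name): name is "scene" or "top" or "wrist"; returns a dict with "img" (384x512x3 uint8, red, green, blue), "range_z" (384x512 float32, m along the optical axis (not along the pixel's ray), 0 where there is no reading), "fx", "fy", "cx", "cy" (pixels), "k1" (the pictures are not rectified: a ray, as slopes to the right and down, at radius r is drawn at 1 + k1 r^2 times it, then the intrinsics apply), "xyz" and "attitude" of the camera in the world. Camera axes: x right, y up, looking along -z (the intrinsics and any distortion apply to the point x, -y, -z); pixel columns grow to the right and rows downward; lengths in m; the calibration is good to about 2 mm. A picture is of the moment at which its call begins.
- manip.sign_off(): hands the job in; it is judged then, once.
The state is a dict: "clock": time; "qpos": joint angles; "dq": joint speeds; "tau": joint torques, N m; "ee_pos": TCP position; "ee_rot": TCP orientation; "wrist_force": force on the tool from outside, world axes, zero at the start; "torque": the same for the moment, N m; "width": finger opening in m; "gripper_force": force on a finger pad.
Only numpy, scipy, OpenCV 4.12 (cv2) and the standard library are available. Lean on these libraries where they do the work, as an engineer would, in place of code of your own. Each camera call takes 0.05 s, during which the arm holds its last target. There are 200 camera calls.

## Working session

There is one attempt and no reset: what is moved stays moved. The work goes in short steps, Python scripts to look and compute and a tool call to move; the robot and the scene stay as the last step left them, time stands still between calls to the robot, and variables do not carry over. Pictures are saved under pics/ and viewed, at most 14 in all, crops included, and the job is handed in when it is done.

Besides the shell and the picture viewer there is one more tool, called after "Emit:" as a command line: name --pt "numbers of a row" for each row, then --argument value for the rest. servo_tool: Moves the arm, as the interface text tells. Its arguments: {"type":"object","properties":{"targets":{"type":"array"},"newtons":{"type":"number"}},"required":["targets"]}

```bash
mkdir -p pics; cat > h.py <<'E'
import numpy as np, cv2
from scipy.spatial.transform import Rotation as R
from bench import manip, viewer
def cloud(d):
    h,w=d["range_z"].shape
    u,v=np.meshgrid(np.arange(w),np.arange(h))
    K=np.array([[d["fx"],0,d["cx"]],[0,d["fy"],d["cy"]],[0,0,1.]])
    p=np.stack([u,v],-1).reshape(-1,1,2).astype(np.float64)
    s=cv2.undistortPoints(p,K,np.array([d["k1"],0,0,0,0.])).reshape(h,w,2)
    z=d["range_z"]
    c=np.stack([s[...,0]*z,-s[...,1]*z,-z],-1)
    W=c@R.from_quat(d["attitude"]).as_matrix().T+np.array(d["xyz"])
    W[z==0]=np.nan
    return W
def save(d,n): cv2.imwrite(f"pics/{n}.png",cv2.cvtColor(d["img"],cv2.COLOR_RGB2BGR))
def get(name,n=None):
    d=viewer.get_image(name)
    if n: save(d,n)
    return d,cloud(d)
E
python3 - <<'E'
from h import *
for n in("top","scene"):
    d,W=get(n,n+"0"); np.savez(n+"0.npz",W=W,img=d["img"]); print(d["xyz"],d["attitude"],d["fx"],d["k1"])
print(manip.observe()); print(manip.tcp_to_tips)
E
```

```text
[0.43438748 0.01220539 1.0217484 ] [-0.05318857  0.05785616  0.71442834 -0.69528108] 409.7803843382308 -0.12371587411518475
[1.06293528 0.06877522 0.88325306] [0.17430219 0.19412912 0.72745666 0.63461755] 404.463623826754 -0.143904488046686
{'clock': 0.1, 'qpos': array([-1.36199015e+00,  3.20257677e-01,  1.56557773e+00, -1.41547872e-06,
        1.25743218e+00, -1.99780805e-02]), 'dq': array([ 5.63293896e-04, -7.19340216e-05, -2.43082366e-03, -2.49228667e-04,
        5.53993743e-04,  3.99427111e-04]), 'tau': array([ 4.79931350e-05, -4.13331807e+01, -2.32509667e+01,  7.28545873e-02,
        4.21897299e-02, -5.87757290e-05]), 'ee_pos': array([ 0.13032953, -0.5595922 ,  0.23817924]), 'ee_rot': array([ 9.93463979e-01,  1.14142987e-01, -7.96209687e-05, -8.33669963e-04]), 'wrist_force': array([ 0.89097472,  0.2147078 , -0.28788427]), 'torque': array([-0.00219456, -0.03854743, -0.05425756]), 'gripper_force': 0.0, 'width': 0.09090339538013742}
0.025
```

View pics/top0.png

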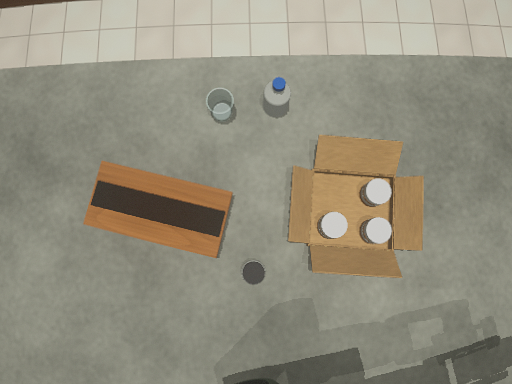

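View pics/scene0.png

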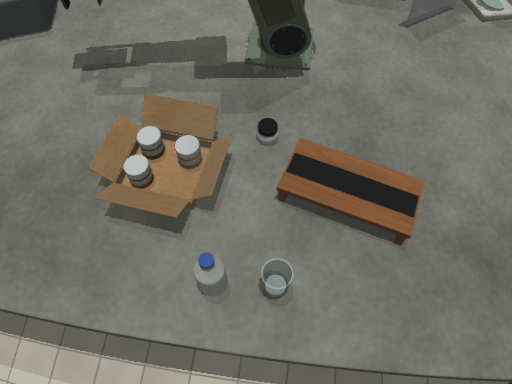

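The top view shows three jars in the carton at (377,192), (334,225) and (377,231). The strip runs from (93,193) to (224,224), the pot is at (253,272), and the beaker and bottle are at the top. Next I'll measure positions.

```bash
cat > meas.py <<'E'
from h import *
def circ(P,r=.031):
    from scipy.optimize import least_squares
    (x,y),_=cv2.minEnclosingCircle(P[:,:2].astype(np.float32)); return x,y,_
def caps(d,W,zlo,zhi,n=60):
    img=d["img"].astype(int); m=(img.min(-1)>140)&(W[...,2]>zlo)&(W[...,2]<zhi)
    k,l,st,c=cv2.connectedComponentsWithStats(m.astype(np.uint8))
    out=[]
    for i in range(1,k):
        if st[i,4]>n:
            P=W[l==i]; out.append((*np.round(circ(P),4),*np.round(P.mean(0),4),st[i,4]))
    return out
E
python3 - <<'E'
from meas import *
for n in("top","scene"):
    q=np.load(n+"0.npz");W=q["W"];img=q["img"].astype(int);d={"img":q["img"]}
    print(n)
    for o in caps(d,W,.05,.2):print(o)
    m=(img.max(-1)<60)&(abs(W[...,2]-.06)<.008)&(W[...,1]>0)&(W[...,0]>.2)
    k,l,st,c=cv2.connectedComponentsWithStats(m.astype(np.uint8)); i=1+st[1:,4].argmax()
    P=W[l==i]; r=cv2.minAreaRect((P[:,:2]*1000).astype(np.float32)); print("strip",r,np.median(P[:,2]),st[i,4])
    # board
    m=(abs(W[...,2]-.06)<.006)&(W[...,1]>.02)&(W[...,0]>.2)
    k,l,st,c=cv2.connectedComponentsWithStats(m.astype(np.uint8)); i=1+st[1:,4].argmax()
    P=W[l==i]; print("board",cv2.minAreaRect((P[:,:2]*1000).astype(np.float32)),st[i,4])
    # carton floor
    br=(img[...,0]>img[...,2]+30)&(W[...,1]<0)
    m=br&(abs(W[...,2]-.005)<.005); P=W[m]; print("floor",cv2.minAreaRect((P[:,:2]*1000).astype(np.float32)),len(P))
    m=br&(W[...,2]>.03)
    P=W[m];print("zmax",np.nanpercentile(P[:,2],[50,99]))
q=np.load("top0.npz");W=q["W"]
for u,v in [(358,135),(358,155),(355,170),(300,170),(297,205),(302,205),(310,205),(405,215),(420,215),(355,250),(355,262),(355,274),(393,215),(253,272),(220,95),(278,95)]:
    print((u,v),W[v,u].round(4))
E
```

```text
top
(np.float64(0.8051), np.float64(-0.0649), np.float64(0.0322), np.float64(0.7937), np.float64(-0.0621), np.float64(0.1054), np.int32(348))
(np.float64(0.7913), np.float64(0.073), np.float64(0.0349), np.float64(0.7826), np.float64(0.0726), np.float64(0.0792), np.int32(172))
(np.float64(0.5635), np.float64(-0.2984), np.float64(0.0317), np.float64(0.5629), np.float64(-0.2977), np.float64(0.071), np.int32(510))
(np.float64(0.4864), np.float64(-0.1874), np.float64(0.0314), np.float64(0.4864), np.float64(-0.187), np.float64(0.0708), np.int32(547))
(np.float64(0.4699), np.float64(-0.2919), np.float64(0.0312), np.float64(0.4704), np.float64(-0.2913), np.float64(0.0709), np.int32(518))
strip ((565.3085327148438, 380.9345397949219), (9.163530349731445, 33.161865234375), 72.5300064086914) 0.060346355846002786 28
board ((538.36376953125, 228.97882080078125), (332.7837219238281, 162.274169921875), 75.23776245117188) 9226
floor ((524.496337890625, -289.3087158203125), (315.0567932128906, 356.3868713378906), 75.27486419677734) 3556
zmax [0.06658191 0.10628128]
scene
(np.float64(0.47), np.float64
[... 788 characters left out ...]
 -271.48663330078125), (347.0194396972656, 370.01080322265625), 83.61344146728516) 2120
zmax [0.06742793 0.10609367]
(358, 135) [ 0.7209 -0.2797 -0.0022]
(358, 155) [ 0.6515 -0.256   0.0676]
(355, 170) [ 0.6186 -0.2514  0.0479]
(300, 170) [ 0.6182 -0.1136  0.0678]
(297, 205) [ 0.5345 -0.1022  0.0715]
(302, 205) [ 0.5354 -0.1155  0.0595]
(310, 205) [ 0.5366 -0.1372  0.0424]
(405, 215) [ 0.5039 -0.3645  0.0571]
(420, 215) [ 0.5014 -0.3946  0.0748]
(355, 250) [ 0.4254 -0.2385  0.0502]
(355, 262) [ 0.3984 -0.2292  0.0802]
(355, 274) [ 0.3731 -0.2208  0.1075]
(393, 215) [ 0.5067 -0.3431  0.0336]
(253, 272) [0.3821 0.0047 0.0481]
(220, 95) [0.8175 0.0749 0.0518]
(278, 95) [ 0.788  -0.0645  0.1174]
```

```bash
cat > carton.py <<'E'
from h import *
from scipy.optimize import least_squares
import sys
# fit carton pose + 4 flap angles to brown points (surface nearest to models)
def load():
    Ps=[]
    for n in("top","scene"):
        q=np.load(n+"0.npz");W=q["W"];I=q["img"].astype(int)
        m=(I[...,0]>I[...,2]+25)&(W[...,1]<0)&(W[...,2]>.04)&(W[...,2]<.14); Ps.append(W[m])
    return np.vstack(Ps)
def rects(a):
    out=[]
    for ang,(ux,uy),off,hz,L,w in zip(a,[(0,1),(0,-1),(-1,0),(1,0)],[.103,.103,.093,.093],[.037,.037,.042,.042],[.07,.07,.088,.088],[.178,.178,.204,.204]):
        n=np.array([ux,uy,0.]);t=np.array([-uy,ux,0.])
        d=-np.cos(ang)*n+np.sin(ang)*np.array([0,0,1.])
        out.append((off*n+[0,0,hz],d,t,L,w))
    return out
def res(p,P):
    c,s=np.cos(p[2]),np.sin(p[2]); Q=P-[p[0],p[1],0]; Q=np.stack([c*Q[:,0]+s*Q[:,1],-s*Q[:,0]+c*Q[:,1],Q[:,2]],1)
    D=[]
    for o,d,t,L,w in rects(p[3:]):
        v=Q-o; a=v@d;b=v@t;n=abs(v@np.cross(d,t))
        ea=np.maximum(np.maximum(-a,a-L),0);eb=np.maximum(abs(b)-w/2,0)
        D.append(np.sqrt(np.maximum(n-.002,0)**2+ea**2+eb**2))
    return np.min(D,0)
if __name__=="__main__":
    P=load()
    best=None
    for y in(-.2,-.07,.07,.2):
        r=least_squares(res,[.52,-.245,y,2.4,2.4,2.3,2.3],args=(P,),loss="soft_l1",f_scale=.003)
        if best is None or r.cost<best.cost:best=r
    p=best.x; np.save("carton.npy",p); print(p.round(4),np.median(best.fun),len(P))
    c,s=np.cos(p[2]),np.sin(p[2])
    for x,y in[(.5635,-.298),(.4862,-.187),(.470,-.2917)]:
        print("jar in carton",np.round([c*(x-p[0])+s*(y-p[1]),-s*(x-p[0])+c*(y-p[1])],4))
    for o,d,t,L,w in rects(p[3:]):
        e=o+L*d; print("edge",np.round([p[0]+c*e[0]-s*e[1],p[1]+s*e[0]+c*e[1],e[2]],4))
E
python3 carton.py
cat > go.py <<'E'
# go.py x y z yaw : shift/turn from the present pose; yaw = direction of the closing axis (world), mod pi
from h import *
import sys
def go(*a,yaw=None):
    o=manip.observe(); M=R.from_quat(o["ee_rot"]).as_matrix(); p=o["ee_pos"]
    for t in a: print(t,"->",(M.T@(np.array(t)-p)*1000).round(1))
    cur=np.arctan2(M[1,1],M[0,1])
    print("pos",p.round(4),"yaw",cur.round(3),"q6",o["qpos"][5].round(3),"tilt",M[2].round(3))
    if yaw is not None:
        dy=(yaw-cur+np.pi/2)%np.pi-np.pi/2; print("turn about tool z",(-dy).round(3),"deg",np.degrees(-dy).round(1))
E
python3 -c "
from go import *
go((.5,-.26,.2),yaw=0)"
```

```text
[ 0.5237 -0.241  -0.1039  2.4023  2.4352  2.3015  2.4982] 0.0 15745
jar in carton [ 0.0455 -0.0526]
jar in carton [-0.0429  0.0498]
jar in carton [-0.0481 -0.056 ]
edge [ 0.5397 -0.0871  0.0842]
edge [ 0.5075 -0.3964  0.0824]
edge [ 0.3727 -0.2252  0.1075]
edge [ 0.6862 -0.2579  0.0948]
(0.5, -0.26, 0.2) -> [ 428.  -207.9   38.5]
pos [ 0.1303 -0.5596  0.2382] yaw -1.342 q6 -0.02 tilt [ 0.    -0.002 -1.   ]
turn about tool z -1.342 deg -76.9
```

```bash
python3 -c "
from go import *
go((.563,-.298,.15),(.563,-.298,.072),yaw=-1.675)"
```

```text
(0.563, -0.298, 0.15) -> [ 480.7 -156.5   88.5]
(0.563, -0.298, 0.072) -> [ 480.7 -156.4  166.5]
pos [ 0.1303 -0.5596  0.2382] yaw -1.342 q6 -0.02 tilt [ 0.    -0.002 -1.   ]
turn about tool z 0.333 deg 19.1
```

Emit:
servo_tool --pt "0.15 480.7 -156.5 40 0.333" --pt "0.15 480.7 -156.5 40 0.333" --pt "0.15 480.7 -156.5 40 0.333" --pt "0.15 480.7 -156.5 40 0.333" --pt "0.15 480.7 -156.5 40 0.333" --pt "0.15 480.7 -156.5 40 0.333" --pt "0.15 480.7 -156.5 40 0.333" --pt "0.15 480.7 -156.5 40 0.333" --pt "0.15 480.7 -156.5 88.5 0.333" --pt "0.15 480.7 -156.5 88.5 0.333" --pt "0.15 480.7 -156.5 88.5 0.333" --pt "0.15 480.7 -156.5 88.5 0.333" --newtons 20

```text
clock: 1.6
ee_pos: [0.5632, -0.2999, 0.1526]
ee_rot: [0.999, -0.053, 0.002, 0.001]
wrist_force: [-0.2, 0.1, -0.4]
width: 0.0773
gripper_force: 0.0
```

```bash
python3 -c "
from go import *
go((.563,-.298,.072),yaw=-1.675)
print(manip.observe()['width'])"
```

```text
(0.563, -0.298, 0.072) -> [-0.7 -2.  80.6]
pos [ 0.5632 -0.2999  0.1526] yaw -1.677 q6 1.169 tilt [ 0.003  0.002 -1.   ]
turn about tool z -0.002 deg -0.1
0.07725839834482567
```

Emit:
servo_tool --pt "0.15 0 -2 40 0" --pt "0.15 0 -2 79.5 0" --pt "0.15 0 -2 79.5 0" --pt "0.15 0 -2 79.5 0" --pt "0.6 0 -2 79.5 0" --pt "0.6 0 -2 79.5 0" --pt "0.6 0 -2 79.5 0" --pt "0.6 0 -2 79.5 0" --pt "0.6 0 -2 40 0" --pt "0.6 0 -2 -20 0" --pt "0.6 0 -2 -60 0" --pt "0.6 0 -2 -60 0"

```text
clock: 3.1
ee_pos: [0.5649, -0.2973, 0.2143]
ee_rot: [0.999, -0.052, 0.004, 0.002]
wrist_force: [-0.6, -0.4, -1.5]
width: 0.0619
gripper_force: 20.0
```

```bash
python3 -c "
from go import *
go((.5558,.2973,.21),(.5558,.2973,.129),yaw=-.264)"
```

```text
(0.5558, 0.2973, 0.21) -> [ -70.8 -590.4    2.1]
(0.5558, 0.2973, 0.129) -> [ -71.4 -590.6   83.1]
pos [ 0.5649 -0.2973  0.2143] yaw -1.675 q6 1.172 tilt [ 0.007  0.003 -1.   ]
turn about tool z -1.411 deg -80.8
```

Emit:
servo_tool --pt "0.6 -71 -590.5 2 -1.411" --pt "0.6 -71 -590.5 2 -1.411" --pt "0.6 -71 -590.5 2 -1.411" --pt "0.6 -71 -590.5 2 -1.411" --pt "0.6 -71 -590.5 2 -1.411" --pt "0.6 -71 -590.5 2 -1.411" --pt "0.6 -71 -590.5 2 -1.411" --pt "0.6 -71 -590.5 2 -1.411" --pt "0.6 -71 -590.5 2 -1.411" --pt "0.6 -71 -590.5 2 -1.411" --pt "0.6 -71 -590.5 2 -1.411" --pt "0.6 -71 -590.5 2 -1.411"

```text
clock: 4.6
ee_pos: [0.5533, 0.2972, 0.2067]
ee_rot: [0.794, 0.608, -0.002, -0.0]
wrist_force: [0.5, -0.4, -1.8]
width: 0.0617
gripper_force: 20.0
```

```bash
python3 -c "
from go import *
go((.5558,.2973,.129),yaw=-.264)"
```

```text
(0.5558, 0.2973, 0.129) -> [ 0.9  2.5 77.7]
pos [0.5533 0.2972 0.2067] yaw -0.264 q6 0.739 tilt [-0.003 -0.002 -1.   ]
turn about tool z 0.0 deg 0.0
```

Emit:
servo_tool --pt "0.6 1 2 40 0" --pt "0.6 1 2 70 0" --pt "0.6 1 2 78.5 0" --pt "0.6 1 2 78.5 0" --pt "0.6 1 2 78.5 0" --pt "0.15 1 2 78.5 0" --pt "0.15 1 2 78.5 0" --pt "0.15 1 2 78.5 0" --pt "0.15 1 2 40 0" --pt "0.15 1 2 -10 0" --pt "0.15 1 2 -10 0"

```text
clock: 5.98
ee_pos: [0.5585, 0.2997, 0.2234]
ee_rot: [0.794, 0.608, 0.005, 0.001]
wrist_force: [0.3, 0.7, -1.6]
width: 0.0777
gripper_force: 0.0
```

```bash
python3 -c "
from meas import *
from go import *
d,W=get('top')
for o in caps(d,W,.05,.14): print(o)
go((.4862,-.187,.215),(.4862,-.187,.072),yaw=-1.675)"
```

```text
(np.float64(0.8047), np.float64(-0.0646), np.float64(0.0325), np.float64(0.7938), np.float64(-0.0617), np.float64(0.1052), np.int32(363))
(np.float64(0.791), np.float64(0.0749), np.float64(0.0347), np.float64(0.7828), np.float64(0.0724), np.float64(0.0788), np.int32(191))
(np.float64(0.5543), np.float64(0.2845), np.float64(0.0272), np.float64(0.5539), np.float64(0.2785), np.float64(0.1257), np.int32(183))
(np.float64(0.4868), np.float64(-0.1877), np.float64(0.0316), np.float64(0.4865), np.float64(-0.187), np.float64(0.0708), np.int32(551))
(np.float64(0.4701), np.float64(-0.2927), np.float64(0.0312), np.float64(0.4704), np.float64(-0.2913), np.float64(0.0708), np.int32(517))
(0.4862, -0.187, 0.215) -> [-487.8   58.3    4.3]
(0.4862, -0.187, 0.072) -> [-488.2   57.8  147.3]
pos [0.5571 0.2991 0.2206] yaw -0.264 q6 0.738 tilt [ 0.003  0.004 -1.   ]
turn about tool z 1.411 deg 80.9
```

Emit:
servo_tool --pt "0.15 -488 58 5 1.411" --pt "0.15 -488 58 5 1.411" --pt "0.15 -488 58 5 1.411" --pt "0.15 -488 58 5 1.411" --pt "0.15 -488 58 5 1.411" --pt "0.15 -488 58 5 1.411" --pt "0.15 -488 58 5 1.411" --pt "0.15 -488 58 5 1.411" --pt "0.15 -488 58 5 1.411" --pt "0.15 -488 58 70 1.411" --pt "0.15 -488 58 70 1.411" --pt "0.15 -488 58 70 1.411"

```text
clock: 7.52
ee_pos: [0.4856, -0.187, 0.1491]
ee_rot: [0.999, -0.051, 0.0, -0.0]
wrist_force: [-0.5, -0.4, 0.6]
width: 0.0774
gripper_force: 0.0
```

```bash
python3 -c "
from go import *
go((.4862,-.187,.072),yaw=-1.675)"
```

```text
(0.4862, -0.187, 0.072) -> [ 0.6 -0.  77.1]
pos [ 0.4856 -0.187   0.1491] yaw -1.674 q6 1.284 tilt [ 0. -0. -1.]
turn about tool z 0.001 deg 0.1
```

Emit:
servo_tool --pt "0.15 0.6 0 40 0" --pt "0.15 0.6 0 77 0" --pt "0.15 0.6 0 77 0" --pt "0.15 0.6 0 77 0" --pt "0.6 0.6 0 77 0" --pt "0.6 0.6 0 77 0" --pt "0.6 0.6 0 77 0" --pt "0.6 0.6 0 77 0" --pt "0.6 0.6 0 40 0" --pt "0.6 0.6 0 -20 0" --pt "0.6 0.6 0 -60 0" --pt "0.6 0.6 0 -60 0"

```text
clock: 9.02
ee_pos: [0.4871, -0.1886, 0.2118]
ee_rot: [0.999, -0.052, 0.004, 0.001]
wrist_force: [0.3, 0.4, -3.5]
width: 0.0614
gripper_force: 20.0
```

```bash
python3 -c "
from meas import *
from go import *
d,W=get('top')
for o in caps(d,W,.05,.2): print(o)
go((.5375,.2297,.21),(.5375,.2297,.129),yaw=-.264)"
```

```text
(np.float64(0.8055), np.float64(-0.0635), np.float64(0.0331), np.float64(0.7939), np.float64(-0.0617), np.float64(0.1048), np.int32(365))
(np.float64(0.7914), np.float64(0.0742), np.float64(0.0345), np.float64(0.7824), np.float64(0.0721), np.float64(0.0781), np.int32(198))
(np.float64(0.5605), np.float64(0.3074), np.float64(0.0432), np.float64(0.5572), np.float64(0.2958), np.float64(0.1245), np.int32(585))
(0.5375, 0.2297, 0.21) -> [   8.2 -420.7   -1.1]
(0.5375, 0.2297, 0.129) -> [   8.  -420.8   79.9]
pos [ 0.4856 -0.1879  0.2092] yaw -1.675 q6 1.284 tilt [ 0.002  0.001 -1.   ]
turn about tool z -1.411 deg -80.8
```

Emit:
servo_tool --pt "0.6 8 -420.7 -1 -1.411" --pt "0.6 8 -420.7 -1 -1.411" --pt "0.6 8 -420.7 -1 -1.411" --pt "0.6 8 -420.7 -1 -1.411" --pt "0.6 8 -420.7 -1 -1.411" --pt "0.6 8 -420.7 -1 -1.411" --pt "0.6 8 -420.7 -1 -1.411" --pt "0.6 8 -420.7 -1 -1.411" --pt "0.6 8 -420.7 -1 -1.411" --pt "0.6 8 -420.7 -1 -1.411" --pt "0.6 8 -420.7 -1 -1.411"

```text
clock: 10.45
ee_pos: [0.5371, 0.229, 0.209]
ee_rot: [0.795, 0.607, -0.0, -0.0]
wrist_force: [-0.6, 0.3, -3.5]
width: 0.0617
gripper_force: 20.0
```

```bash
python3 -c "
from meas import *
from go import *
d,W=get('scene')
for o in caps(d,W,.05,.2): print(o)
go((.5375,.2297,.128),yaw=-.264)"
```

```text
(np.float64(0.4706), np.float64(-0.2921), np.float64(0.0317), np.float64(0.4706), np.float64(-0.291), np.float64(0.0712), np.int32(341))
(np.float64(0.5384), np.float64(0.293), np.float64(0.0497), np.float64(0.5578), np.float64(0.2972), np.float64(0.1258), np.int32(466))
(np.float64(0.7892), np.float64(0.0754), np.float64(0.0338), np.float64(0.7761), np.float64(0.0785), np.float64(0.0854), np.int32(94))
(np.float64(0.8065), np.float64(-0.0642), np.float64(0.0296), np.float64(0.8183), np.float64(-0.0605), np.float64(0.1064), np.int32(365))
(0.5375, 0.2297, 0.128) -> [ 0.7  0.2 81.2]
pos [0.5372 0.2291 0.2092] yaw -0.266 q6 0.649 tilt [-0. -0. -1.]
turn about tool z -0.002 deg -0.1
```

Emit:
servo_tool --pt "0.6 0.7 0 40 0" --pt "0.6 0.7 0 72 0" --pt "0.6 0.7 0 80.5 0" --pt "0.6 0.7 0 80.5 0" --pt "0.6 0.7 0 80.5 0" --pt "0.15 0.7 0 80.5 0" --pt "0.15 0.7 0 80.5 0" --pt "0.15 0.7 0 80.5 0" --pt "0.15 0.7 0 40 0" --pt "0.15 0.7 0 -10 0" --pt "0.15 0.7 0 -10 0" --pt "0.15 0.7 0 -10 0"

```text
clock: 12.0
ee_pos: [0.537, 0.2303, 0.219]
ee_rot: [0.794, 0.608, -0.0, -0.0]
wrist_force: [0.0, -0.5, -0.3]
width: 0.0773
gripper_force: 0.0
```

```bash
python3 -c "
from meas import *
from go import *
d,W=get('top')
for o in caps(d,W,.05,.14): print(o)
go((.4703,-.292,.215),yaw=-1.675)"
```

```text
(np.float64(0.8051), np.float64(-0.0643), np.float64(0.0327), np.float64(0.7938), np.float64(-0.0616), np.float64(0.1052), np.int32(367))
(np.float64(0.7911), np.float64(0.0744), np.float64(0.0347), np.float64(0.7832), np.float64(0.0727), np.float64(0.079), np.int32(189))
(np.float64(0.5369), np.float64(0.2143), np.float64(0.0245), np.float64(0.5349), np.float64(0.2109), np.float64(0.1255), np.int32(136))
(np.float64(0.4703), np.float64(-0.2916), np.float64(0.0311), np.float64(0.4704), np.float64(-0.2913), np.float64(0.071), np.int32(520))
(0.4703, -0.292, 0.215) -> [-521.4   72.2    3.9]
pos [0.5367 0.2302 0.2182] yaw -0.264 q6 0.65 tilt [-0.002 -0.002 -1.   ]
turn about tool z 1.411 deg 80.8
```

Emit:
servo_tool --pt "0.15 -521.4 72.2 5 1.411" --pt "0.15 -521.4 72.2 5 1.411" --pt "0.15 -521.4 72.2 5 1.411" --pt "0.15 -521.4 72.2 5 1.411" --pt "0.15 -521.4 72.2 5 1.411" --pt "0.15 -521.4 72.2 5 1.411" --pt "0.15 -521.4 72.2 5 1.411" --pt "0.15 -521.4 72.2 5 1.411" --pt "0.15 -521.4 72.2 5 1.411" --pt "0.15 -521.4 72.2 70 1.411" --pt "0.15 -521.4 72.2 70 1.411" --pt "0.15 -521.4 72.2 70 1.411"

```text
clock: 13.55
ee_pos: [0.4714, -0.2915, 0.1498]
ee_rot: [0.999, -0.052, -0.0, -0.0]
wrist_force: [0.0, -0.1, 0.7]
width: 0.0778
gripper_force: 0.0
```

```bash
python3 -c "
from meas import *
from go import *
d,W=get('top')
for o in caps(d,W,.05,.14): print(o)
go((.4703,-.2918,.072),yaw=-1.675)"
```

```text
(np.float64(0.8055), np.float64(-0.0644), np.float64(0.0327), np.float64(0.7938), np.float64(-0.0618), np.float64(0.105), np.int32(365))
(np.float64(0.7908), np.float64(0.074), np.float64(0.0344), np.float64(0.7822), np.float64(0.0724), np.float64(0.0785), np.int32(192))
(np.float64(0.5655), np.float64(0.3057), np.float64(0.0436), np.float64(0.5571), np.float64(0.2958), np.float64(0.1244), np.int32(580))
(np.float64(0.5451), np.float64(0.2374), np.float64(0.0403), np.float64(0.539), np.float64(0.2304), np.float64(0.1241), np.int32(604))
(0.4703, -0.2918, 0.072) -> [-1.9  0.1 78.8]
pos [ 0.4721 -0.2918  0.1508] yaw -1.674 q6 1.1 tilt [ 0.002  0.001 -1.   ]
turn about tool z 0.001 deg 0.0
```

Emit:
servo_tool --pt "0.15 -1.2 0 40 0" --pt "0.15 -1.2 0 78 0" --pt "0.15 -1.2 0 78 0" --pt "0.15 -1.2 0 78 0" --pt "0.6 -1.2 0 78 0" --pt "0.6 -1.2 0 78 0" --pt "0.6 -1.2 0 78 0" --pt "0.6 -1.2 0 78 0" --pt "0.6 -1.2 0 40 0" --pt "0.6 -1.2 0 -20 0" --pt "0.6 -1.2 0 -60 0" --pt "0.6 -1.2 0 -60 0"

```text
clock: 15.1
ee_pos: [0.4714, -0.2925, 0.2131]
ee_rot: [0.999, -0.052, 0.003, 0.002]
wrist_force: [-0.8, -0.6, -1.8]
width: 0.0615
gripper_force: 20.0
```

```bash
python3 -c "
from go import *
go((.5192,.1621,.21),yaw=-.264)"
```

```text
(0.5192, 0.1621, 0.21) -> [ 2.000e-01 -4.571e+02  1.400e+00]
pos [ 0.4714 -0.2925  0.2131] yaw -1.675 q6 1.099 tilt [ 0.007  0.004 -1.   ]
turn about tool z -1.411 deg -80.9
```

Emit:
servo_tool --pt "0.6 0 -457 0 -1.411" --pt "0.6 0 -457 0 -1.411" --pt "0.6 0 -457 0 -1.411" --pt "0.6 0 -457 0 -1.411" --pt "0.6 0 -457 0 -1.411" --pt "0.6 0 -457 0 -1.411" --pt "0.6 0 -457 0 -1.411" --pt "0.6 0 -457 0 -1.411" --pt "0.6 0 -457 0 -1.411" --pt "0.6 0 -457 0 -1.411" --pt "0.6 0 -457 0 -1.411"

```text
clock: 16.48
ee_pos: [0.5172, 0.1616, 0.2091]
ee_rot: [0.795, 0.607, -0.0, 0.0]
wrist_force: [0.5, -0.2, -2.1]
width: 0.0617
gripper_force: 20.0
```

```bash
python3 -c "
from meas import *
from go import *
d,W=get('scene')
for o in caps(d,W,.05,.135): print(o)
go((.5192,.1621,.128),yaw=-.264)"
```

```text
(np.float64(0.5389), np.float64(0.2317), np.float64(0.0304), np.float64(0.5395), np.float64(0.2313), np.float64(0.1261), np.int32(455))
(np.float64(0.5392), np.float64(0.2963), np.float64(0.0498), np.float64(0.5577), np.float64(0.2969), np.float64(0.1257), np.int32(477))
(np.float64(0.7891), np.float64(0.0756), np.float64(0.0336), np.float64(0.7762), np.float64(0.0776), np.float64(0.0854), np.int32(85))
(np.float64(0.8078), np.float64(-0.0646), np.float64(0.0297), np.float64(0.8208), np.float64(-0.0624), np.float64(0.1052), np.int32(283))
(0.5192, 0.1621, 0.128) -> [ 0.9  1.7 81.3]
pos [0.5173 0.1617 0.2093] yaw -0.266 q6 0.548 tilt [-0. -0. -1.]
turn about tool z -0.002 deg -0.1
```

Emit:
servo_tool --pt "0.6 0.7 2 40 0" --pt "0.6 0.7 2 72 0" --pt "0.6 0.7 2 80.5 0" --pt "0.6 0.7 2 80.5 0" --pt "0.6 0.7 2 80.5 0" --pt "0.15 0.7 2 80.5 0" --pt "0.15 0.7 2 80.5 0" --pt "0.15 0.7 2 80.5 0" --pt "0.15 0.7 2 40 0" --pt "0.15 0.7 2 -10 0" --pt "0.15 0.7 2 -30 0" --pt "0.15 0.7 2 -30 0"

```text
clock: 18.02
ee_pos: [0.5204, 0.1634, 0.2411]
ee_rot: [0.794, 0.608, 0.002, 0.001]
wrist_force: [-1.0, -1.0, -0.1]
width: 0.0776
gripper_force: 0.0
```

```bash
cat > path.py <<'E'
# carton-frame tip points -> world TCP
from go import *
p=np.load("carton.npy")
def T(x,y,ztip):
    c,s=np.cos(p[2]),np.sin(p[2]); return (p[0]+c*x-s*y,p[1]+s*x+c*y,ztip+.025)
E
python3 -c "
from path import *
from meas import *
d,W=get('scene')
for o in caps(d,W,.05,.135): print(o)
# left flap (+y): from outside
go(T(0,.185,.21),T(0,.185,.062),T(0,.06,.062),yaw=-.104)"
```

```text
(np.float64(0.5384), np.float64(0.2302), np.float64(0.0311), np.float64(0.5392), np.float64(0.2313), np.float64(0.126), np.int32(450))
(np.float64(0.5379), np.float64(0.2958), np.float64(0.0499), np.float64(0.5578), np.float64(0.2968), np.float64(0.1258), np.int32(479))
(np.float64(0.7899), np.float64(0.0754), np.float64(0.0333), np.float64(0.7752), np.float64(0.0758), np.float64(0.0854), np.int32(78))
(np.float64(0.8075), np.float64(-0.064), np.float64(0.0291), np.float64(0.8216), np.float64(-0.0631), np.float64(0.1049), np.int32(252))
(np.float64(0.5428415801249732), np.float64(-0.056958424947459785), 0.235) -> [-206.4   80.     4.5]
(np.float64(0.5428415801249732), np.float64(-0.056958424947459785), 0.087) -> [-206.4   79.9  152.5]
(np.float64(0.5298813245573432), np.float64(-0.18128473662612946), 0.087) -> [-329.8   99.8  152.5]
pos [0.5195 0.1631 0.2395] yaw -0.264 q6 0.547 tilt [ 0.     0.001 -1.   ]
turn about tool z -0.16 deg -9.2
```

Emit:
servo_tool --pt "1 -206.4 80 5 -0.16" --pt "1 -206.4 80 5 -0.16" --pt "1 -206.4 80 5 -0.16" --pt "1 -206.4 80 5 -0.16" --pt "1 -206.4 80 5 -0.16" --pt "1 -206.4 80 60 -0.16" --pt "1 -206.4 80 110 -0.16" --pt "1 -206.4 80 150 -0.16" --pt "1 -206.4 80 150 -0.16" --pt "1 -206.4 80 150 -0.16"

```text
clock: 19.32
ee_pos: [0.5437, -0.0564, 0.0904]
ee_rot: [0.743, 0.67, 0.001, 0.001]
wrist_force: [0.6, 0.5, -0.4]
width: 0.0005
gripper_force: 0.0
```

```bash
python3 -c "
from path import *
from meas import *
d,W=get('top')
for o in caps(d,W,.05,.135): print(o)
go(T(0,.185,.062),T(0,.06,.062),T(0,.06,.039),T(0,.06,.15),yaw=-.104)"
```

```text
(np.float64(0.8053), np.float64(-0.0646), np.float64(0.0325), np.float64(0.7938), np.float64(-0.0619), np.float64(0.1052), np.int32(359))
(np.float64(0.7912), np.float64(0.0742), np.float64(0.0347), np.float64(0.7826), np.float64(0.0727), np.float64(0.079), np.int32(180))
(np.float64(0.562), np.float64(0.307), np.float64(0.0432), np.float64(0.5571), np.float64(0.2957), np.float64(0.1246), np.int32(580))
(np.float64(0.5449), np.float64(0.2374), np.float64(0.0398), np.float64(0.5391), np.float64(0.2302), np.float64(0.1242), np.int32(602))
(np.float64(0.521), np.float64(0.1615), np.float64(0.0309), np.float64(0.5209), np.float64(0.1611), np.float64(0.1256), np.int32(613))
(np.float64(0.5428415801249732), np.float64(-0.056958424947459785), 0.087) -> [-0.5 -1.3  4. ]
(np.float64(0.5298813245573432), np.float64(-0.18128473662612946), 0.087) -> [-125.5   -1.3    4. ]
(np.float64(0.5298813245573432), np.float64(-0.18128473662612946), 0.064) -> [-125.5   -1.4   27. ]
(np.float64(0.5298813245573432), np.float64(-0.18128473662612946), 0.175) -> [-125.5   -1.   -84. ]
pos [ 0.5441 -0.0566  0.091 ] yaw -0.103 q6 -0.021 tilt [-0.     0.003 -1.   ]
turn about tool z 0.001 deg 0.0
```

Emit:
servo_tool --pt "1 -15 -1 3 0" --pt "1 -35 -1 3 0" --pt "1 -55 -1 3 0" --pt "1 -75 -1 3 0" --pt "1 -95 -1 3 0" --pt "1 -112 -1 3 0" --pt "1 -125 -1 5 0" --pt "1 -125 -1 15 0" --pt "1 -125 -1 25 0" --pt "1 -125 -1 25 0" --pt "1 -125 -1 -20 0" --pt "1 -125 -1 -70 0"

```text
clock: 20.88
ee_pos: [0.5282, -0.1802, 0.1588]
ee_rot: [0.743, 0.67, -0.001, -0.002]
wrist_force: [0.1, -0.6, -0.8]
width: 0.0005
gripper_force: 0.0
```

```bash
python3 -c "
from path import *
d,W=get('top','t1')
go(T(0,.06,.2),T(0,-.19,.2),T(0,-.19,.062),yaw=-.104)"
```

```text
(np.float64(0.5298813245573432), np.float64(-0.18128473662612946), 0.225) -> [ -0.1  -1.6 -58.6]
(np.float64(0.5039608134220833), np.float64(-0.4299373599834688), 0.225) -> [-250.1   -1.9  -58.1]
(np.float64(0.5039608134220833), np.float64(-0.4299373599834688), 0.087) -> [-249.8   -3.2   79.9]
pos [ 0.532  -0.1815  0.1664] yaw -0.103 q6 -0.247 tilt [-0.002  0.01  -1.   ]
turn about tool z 0.001 deg 0.1
```

View pics/t1.png

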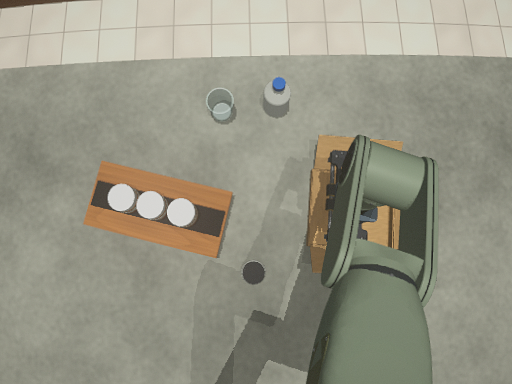

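The jars stand in a row at (121,197), (150,205) and (181,212). The left flap is no longer hanging outside at (300,205), so it has folded. Next is the right flap.

Emit:
servo_tool --pt "1 0 -2 -50 0" --pt "1 -60 -2 -58 0" --pt "1 -120 -2 -58 0" --pt "1 -180 -2 -58 0" --pt "1 -240 -2 -58 0" --pt "1 -250 -2 -58 0" --pt "1 -250 -2 -10 0" --pt "1 -250 -2 40 0" --pt "1 -250 -2 78 0" --pt "1 -250 -2 78 0" --pt "1 -250 -2 78 0"

```text
clock: 22.3
ee_pos: [0.5021, -0.4295, 0.0828]
ee_rot: [0.743, 0.67, 0.0, 0.001]
wrist_force: [0.9, 0.3, -0.8]
width: 0.0005
gripper_force: 0.0
```

```bash
python3 -c "
from path import *
go(T(0,-.19,.062),T(0,-.06,.062),T(0,-.06,.039),yaw=-.104)
q=np.load('top0.npz');W0=q['W'];d,W=get('top')
for u,v in [(315,195),(315,215),(322,190),(322,205),(322,225),(300,205)]: print(W[v,u].round(4))"
```

```text
(np.float64(0.5039608134220833), np.float64(-0.4299373599834688), 0.087) -> [-0.2  1.9 -4.2]
(np.float64(0.5174394792124185), np.float64(-0.3006379958376524), 0.087) -> [129.8   2.   -4.4]
(np.float64(0.5174394792124185), np.float64(-0.3006379958376524), 0.064) -> [129.8   1.9  18.6]
pos [ 0.5021 -0.4295  0.0828] yaw -0.103 q6 -0.622 tilt [-0.001  0.002 -1.   ]
turn about tool z 0.001 deg 0.1
[ 0.5611 -0.1512  0.0383]
[ 0.5124 -0.1485  0.0397]
[ 0.5725 -0.1685  0.0411]
[ 0.5359 -0.1665  0.0415]
[ 0.4879 -0.1646  0.0379]
[ 0.5419 -0.1185 -0.0008]
```

Left flap is shut (surface at z≈0.039).

Emit:
servo_tool --pt "1 15 2 -4 0" --pt "1 35 2 -4 0" --pt "1 55 2 -4 0" --pt "1 75 2 -4 0" --pt "1 95 2 -4 0" --pt "1 115 2 -4 0" --pt "1 130 2 -2 0" --pt "1 130 2 8 0" --pt "1 130 2 18 0" --pt "1 130 2 18 0" --pt "1 130 2 -30 0" --pt "1 130 2 -80 0"

```text
clock: 23.85
ee_pos: [0.5158, -0.301, 0.161]
ee_rot: [0.743, 0.669, -0.001, -0.001]
wrist_force: [0.1, 0.3, -0.4]
width: 0.0005
gripper_force: 0.0
```

```bash
python3 -c "
from path import *
go(T(0,-.06,.2),T(-.1,-.06,.22),T(-.215,0,.22),T(-.215,0,.06),yaw=-.104)"
```

```text
(np.float64(0.5174394792124185), np.float64(-0.3006379958376524), 0.225) -> [  0.6   1.4 -64. ]
(np.float64(0.4179784298694827), np.float64(-0.29026979138354836), 0.245) -> [  0.5 -98.6 -83.8]
(np.float64(0.309819145797569), np.float64(-0.2186697266555674), 0.245) -> [  60.4 -213.7  -83.4]
(np.float64(0.309819145797569), np.float64(-0.2186697266555674), 0.08499999999999999) -> [  60.2 -213.3   76.6]
pos [ 0.5158 -0.301   0.161 ] yaw -0.105 q6 -0.442 tilt [ 0.001 -0.003 -1.   ]
turn about tool z -0.001 deg -0.1
```

Emit:
servo_tool --pt "1 0 0 -60 0" --pt "1 10 -40 -84 0" --pt "1 30 -98 -84 0" --pt "1 45 -150 -84 0" --pt "1 60 -194 -84 0" --pt "1 60 -194 -84 0" --pt "1 60 -194 -40 0" --pt "1 60 -194 20 0" --pt "1 60 -194 69 0" --pt "1 60 -194 69 0" --pt "1 60 -194 69 0"

```text
clock: 25.22
ee_pos: [0.3313, -0.222, 0.0935]
ee_rot: [0.743, 0.669, 0.0, 0.001]
wrist_force: [0.8, -0.0, 1.0]
width: 0.0002
gripper_force: 0.0
```

```bash
python3 -c "
from path import *
go(T(-.195,0,.067),T(-.031,0,.067),T(-.031,0,.044),yaw=-.104)
d,W=get('top','t2')
d,W=get('scene','s2')
cv2.imwrite('pics/b2.png',np.vstack([cv2.imread('pics/t2.png')[120:290,180:460],cv2.imread('pics/s2.png')[60:230,60:340]]))"
```

```text
(np.float64(0.3297113556661561), np.float64(-0.22074336754638818), 0.092) -> [ 1.1 -1.7  1.4]
(np.float64(0.49282747658857073), np.float64(-0.23774722285111868), 0.092) -> [  1.2 162.3   1.8]
(np.float64(0.49282747658857073), np.float64(-0.23774722285111868), 0.069) -> [  1.2 162.2  24.8]
pos [ 0.3313 -0.222   0.0935] yaw -0.104 q6 -0.515 tilt [-0.001  0.002 -1.   ]
turn about tool z -0.0 deg -0.0
```

View pics/b2.png

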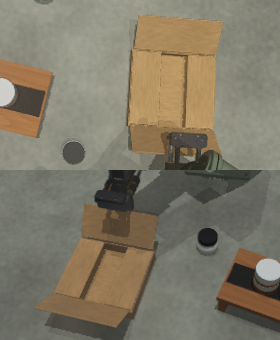

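Both short flaps lie flat, around crop positions (145,85) and (200,85). Both long flaps are still open, and the fingers are just outside the near flap. I'll push that one now.

Emit:
servo_tool --pt "1 1 20 1 0" --pt "1 1 42 1 0" --pt "1 1 64 1 0" --pt "1 1 86 1 0" --pt "1 1 108 1 0" --pt "1 1 130 1 0" --pt "1 1 150 1 0" --pt "1 1 162 4 0" --pt "1 1 162 15 0" --pt "1 1 162 25 0" --pt "1 1 162 25 0" --pt "1 1 162 -20 0"

```text
clock: 26.82
ee_pos: [0.4881, -0.2354, 0.1101]
ee_rot: [0.743, 0.669, -0.002, -0.004]
wrist_force: [0.4, -0.4, 0.1]
width: 0.0004
gripper_force: 0.0
```

```bash
python3 -c "
from path import *
go(T(-.031,0,.18),T(.2,0,.18),T(.21,0,.18),T(.21,0,.067),yaw=-.104)"
```

```text
(np.float64(0.49282747658857073), np.float64(-0.23774722285111868), 0.205) -> [ -1.6   4.2 -95. ]
(np.float64(0.7225825005707524), np.float64(-0.26169777514009884), 0.205) -> [ -1.5 235.2 -96.7]
(np.float64(0.732528605505046), np.float64(-0.2627345955855092), 0.205) -> [ -1.5 245.2 -96.8]
(np.float64(0.732528605505046), np.float64(-0.2627345955855092), 0.092) -> [ -1.8 246.   16.2]
pos [ 0.4881 -0.2354  0.1101] yaw -0.104 q6 -0.366 tilt [ 0.003 -0.008 -1.   ]
turn about tool z -0.0 deg -0.0
```

Emit:
servo_tool --pt "1 -1.6 2 -60 0" --pt "1 -1.6 40 -96 0" --pt "1 -1.6 100 -96 0" --pt "1 -1.6 160 -96 0" --pt "1 -1.6 220 -96 0" --pt "1 -1.6 236 -96 0" --pt "1 -1.6 236 -96 0" --pt "1 -1.6 236 -50 0" --pt "1 -1.6 236 0 0" --pt "1 -1.6 236 16 0" --pt "1 -1.6 236 16 0" --pt "1 -1.6 236 16 0"

```text
clock: 28.32
ee_pos: [0.7266, -0.2632, 0.0993]
ee_rot: [0.743, 0.669, 0.001, 0.002]
wrist_force: [0.3, 0.4, 0.4]
width: 0.0007
gripper_force: 0.0
```

```bash
python3 -c "
from path import *
go(T(.2,0,.067),T(.031,0,.067),T(.031,0,.044),T(.031,0,.15),yaw=-.104)"
```

```text
(np.float64(0.7225825005707524), np.float64(-0.26169777514009884), 0.092) -> [ 1.1 -4.2  7.3]
(np.float64(0.5544933271811909), np.float64(-0.24417550961266313), 0.092) -> [   1.1 -173.2    6.6]
(np.float64(0.5544933271811909), np.float64(-0.24417550961266313), 0.069) -> [   1.1 -173.3   29.6]
(np.float64(0.5544933271811909), np.float64(-0.24417550961266313), 0.175) -> [   1.  -172.8  -76.4]
pos [ 0.7266 -0.2632  0.0993] yaw -0.104 q6 -0.258 tilt [-0.001  0.004 -1.   ]
turn about tool z -0.0 deg -0.0
```

Emit:
servo_tool --pt "1 1 -22 4 0" --pt "1 1 -44 4 0" --pt "1 1 -66 4 0" --pt "1 1 -88 4 0" --pt "1 1 -110 4 0" --pt "1 1 -132 4 0" --pt "1 1 -154 4 0" --pt "1 1 -172 8 0" --pt "1 1 -172 18 0" --pt "1 1 -172 27 0" --pt "1 1 -172 27 0" --pt "1 1 -172 27 0"

```text
clock: 29.82
ee_pos: [0.5555, -0.244, 0.0693]
ee_rot: [0.743, 0.669, 0.0, 0.0]
wrist_force: [0.3, -0.2, 0.1]
width: 0.0004
gripper_force: 0.3
```

```bash
python3 -c "
from path import *
go(T(.031,0,.044),T(.0,0,.25),T(-.15,-.25,.25),yaw=-.104)"
```

```text
(np.float64(0.5544933271811909), np.float64(-0.24417550961266313), 0.069) -> [-0.3 -0.9  0.3]
(np.float64(0.5236604018848808), np.float64(-0.2409613662318909), 0.275) -> [  -0.3  -31.8 -205.7]
(np.float64(0.3485483167352173), np.float64(-0.4740616829080744), 0.275) -> [-250.3 -181.8 -205.8]
pos [ 0.5555 -0.244   0.0693] yaw -0.104 q6 -0.329 tilt [-0.     0.001 -1.   ]
turn about tool z 0.0 deg 0.0
```

Emit:
servo_tool --pt "1 0 0 -60 0" --pt "1 0 0 -120 0" --pt "1 0 0 -180 0" --pt "1 -50 -36 -200 0" --pt "1 -100 -72 -200 0" --pt "1 -150 -108 -200 0" --pt "1 -200 -144 -200 0" --pt "1 -250 -180 -200 0" --pt "1 -250 -180 -200 0" --pt "1 -250 -180 -200 0"

```text
clock: 31.08
ee_pos: [0.3499, -0.4735, 0.2691]
ee_rot: [0.743, 0.669, 0.0, -0.0]
wrist_force: [0.7, -0.0, -0.3]
width: 0.0005
gripper_force: 0.0
```

```bash
python3 -c "
from path import *
from meas import *
d,W=get('top','t3')
for o in caps(d,W,.1,.14): print(o)
p=np.load('carton.npy');c,s=np.cos(p[2]),np.sin(p[2])
for n,A in (('top',W),('scene',get('scene')[1])):
    Q=A.reshape(-1,3)-[p[0],p[1],0]; X=c*Q[:,0]+s*Q[:,1];Y=-s*Q[:,0]+c*Q[:,1];Z=Q[:,2]
    for sx in(-1,1):
        m=(sx*X>.015)&(sx*X<.085)&(abs(Y)<.09); f=np.polyfit(sx*X[m],Z[m],1); print(n,sx,'slope',f.round(4),'z',np.percentile(Z[m],[2,50,98]).round(4),m.sum())
"
```

```text
(np.float64(0.8039), np.float64(-0.0632), np.float64(0.0295), np.float64(0.795), np.float64(-0.0611), np.float64(0.1084), np.int32(249))
(np.float64(0.5493), np.float64(0.257), np.float64(0.0613), np.float64(0.5469), np.float64(0.2567), np.float64(0.1254), np.int32(1163))
(np.float64(0.5208), np.float64(0.1612), np.float64(0.0307), np.float64(0.5209), np.float64(0.1611), np.float64(0.1257), np.int32(611))
top -1 slope [-0.0013  0.044 ] z [0.0403 0.0439 0.0476] 2145
top 1 slope [0.0013 0.044 ] z [0.0406 0.044  0.0476] 2063
scene -1 slope [0.1141 0.0368] z [0.0049 0.0441 0.0471] 1567
scene 1 slope [-0.0029  0.044 ] z [0.0406 0.0439 0.0469] 1724
```

View pics/t3.png

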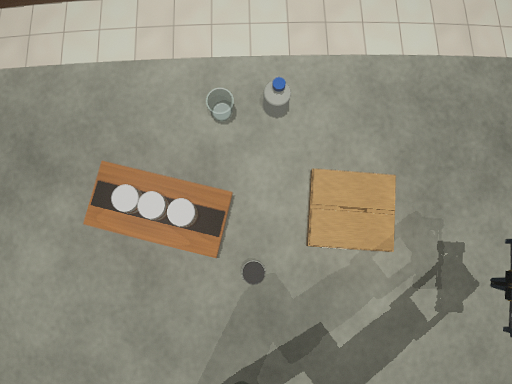

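The carton is shut with all flaps flat. The left two jars have shifted slightly, from (121,197) and (150,205) to (125,198) and (152,205), so I'll measure them in the row frame.

```bash
cat > row.py <<'E'
from meas import *
from scipy.optimize import least_squares
cp=np.array([.5375,.2297]);ps=-.264
def jars(name,k=3):
    d,W=get(name); I=d["img"].astype(int)
    m=(I.min(-1)>140)&(abs(W[...,2]-.126)<.004)&(W[...,1]>.05)
    P=W[m][:,:2].astype(np.float32)
    _,l,c=cv2.kmeans(P,k,None,(3,100,1e-6),10,cv2.KMEANS_PP_CENTERS)
    q=(c-cp)@np.array([[np.cos(ps),-np.sin(ps)],[np.sin(ps),np.cos(ps)]])
    o=q[:,1].argsort(); q=q[o]; print(name,"n",len(P),"row xy",(q*1000).round(1).tolist(),"dist",(np.linalg.norm(np.diff(q,axis=0),axis=1)*1000).round(1),"world",c[o].round(4).tolist())
if __name__=="__main__":
    jars("top");jars("scene")
E
python3 row.py
```

```text
top n 1753 row xy [[1.8, -70.4], [1.5, -2.5], [2.3, 59.5]] dist [68. 62.] world [[0.5209000110626221, 0.16120000183582306], [0.5382999777793884, 0.22689999639987946], [0.5552999973297119, 0.2865999937057495]]
scene n 1368 row xy [[1.8, -69.1], [1.2, -0.8], [2.1, 61.1]] dist [68.4 61.9] world [[0.5212000012397766, 0.16249999403953552], [0.5385000109672546, 0.22859999537467957], [0.5554999709129333, 0.288100004196167]]
```

Emit:
servo_tool --pt "1 0 0 0 0" --pt "1 0 0 0 0" --pt "1 0 0 0 0" --pt "1 0 0 0 0" --pt "1 0 0 0 0" --pt "1 0 0 0 0" --pt "1 0 0 0 0" --pt "1 0 0 0 0" --pt "1 0 0 0 0" --pt "1 0 0 0 0" --pt "1 0 0 0 0" --pt "1 0 0 0 0"

```text
clock: 32.78
ee_pos: [0.3496, -0.4738, 0.2695]
ee_rot: [0.743, 0.669, -0.0, 0.0]
wrist_force: [-0.2, -0.1, 0.6]
width: 0.0004
gripper_force: 0.0
```

```bash
python3 row.py; python3 -c "
from h import *
print(manip.observe()['clock'])
d,W=get('scene','s4')"
```

```text
top n 1753 row xy [[1.9, -70.5], [1.7, -2.3], [2.5, 59.3]] dist [68.2 61.6] world [[0.5209000110626221, 0.16110000014305115], [0.5385000109672546, 0.22699999809265137], [0.555400013923645, 0.28630000352859497]]
scene n 1370 row xy [[1.9, -69.2], [1.4, -0.7], [2.0, 61.1]] dist [68.4 61.8] world [[0.5213000178337097, 0.1624000072479248], [0.5386000275611877, 0.22869999706745148], [0.5552999973297119, 0.2881999909877777]]
32.875
```

View pics/s4.png

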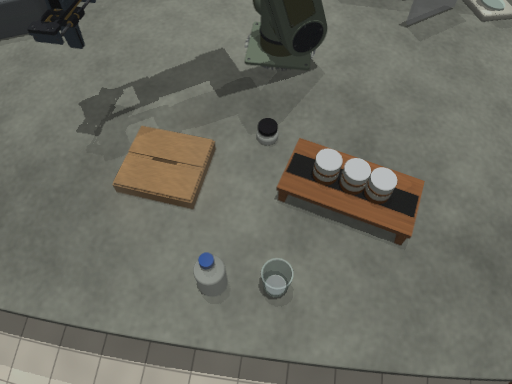

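The carton is shut at (166,165). The three jars are at rest on the strip at (328,165), (356,174) and (381,184), within about 2 mm of its centre line and at most 68 mm apart. The beaker, bottle and pot haven't moved, so I'm handing in.

```bash
python3 -c "
from bench import manip
print(manip.sign_off())"
```

```text
the job is handed in; nothing more can be done
None
```

I handed the job in, with no verdict returned: all three jars stand in one row on the dark strip, the carton was folded shut short flaps first, and the beaker, white bottle and small pot were left where they were.

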